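Hang the slide carrier below the drying rack

ROBOT

A 7-joint arm with a two-finger parallel gripper is mounted at the origin on the work surface. World frame = base frame: x ahead of the robot, y to its left, z up, the work surface at z = 0. Lengths are in m, angles in rad, forces in N, time in s.
With the tool pointing down it reaches from about 0.425 to 1.025 m from the base axis. Payload 9.4 kg.
Tool frame: the origin (TCP) lies at the very end of the fingers, on their centre line; the grasp point (between the pads) lies 19 mm behind it; z points along the fingers, y is the direction in which the jaws open and shut (so a half turn about z gives the same grasp; the last joint's range is limited). The gripper opens to 85 mm and grips with 20 to 120 N. Pads are 22 mm wide; open, the fingers measure 114 mm over their backs; the gripper's body (76 mm by 85 mm) begins 54 mm behind the grasp point. The pads swing forward as they close: fully open they stand 13 mm farther back than shut.
Start: joints at [-1.31, 0.599, -0.003, 1.599, 0.002, 0.943, -0.08], TCP at [0.24, 0.684, 0.231] pointing down, gripper open.
Joint ranges: [-2.57, 2.57], [-0.35, 1.97], [-1.29, 1.29], [0.11, 2.56], [-1.05, 4.19], [0.11, 1.86], [-2.63, 2.63]. Speed limits (rad/s): [2.22, 2.22, 3.01, 3.01, 3.14, 3.14, 3.14].

INTERFACE

Orientations are given as [roll, pitch, yaw] about the fixed x, y, z axes, in that order (R = Rz(yaw) Ry(pitch) Rx(roll)).
In Python, from cell import bot gives the robot as it stands.
- The arm moves only by the tool send_rows, never from a script. Its argument "motion" is a list of rows, each an object of numbers: "tx", "ty", "tz": the shift along the tool's x, y, z in mm; "turn": the turn about the tool's z in degrees. A call has 1 to 12 rows; each row is the pose to reach, as a shift and turn from the pose commanded when the call began, along the tool's axes at that moment; what a row does not reach only later rows make up. A row lasts 1/10 s, in which the tool goes at most 50 mm and 8.59 degrees, less where a joint would pass 70% of its speed; a pose out of reach is approached as far as the arm can. A call with a gripper value outside its range is refused whole. "hand" is the finger opening in mm, from 0 to 85.4, set as the call begins (left out, the last holds). The fingers move at their own pace and stop on an object; "newtons" is the grip in N (left out, the last holds). Time passes only in rows, so rows that repeat a pose let the fingers close. It gives the time, the measured TCP pose, the force and the opening at its end, in the units of the state.
- bot.get_state(): the state, without advancing time (a new reading comes with each control period).
- bot.grab_frame(name): name is "side" or "top"; returns the picture (480x640x3 uint8, red, green, blue); there is no depth.
- bot.get_calibration(name): a dict with "fovy" (degrees; the focal length in pixels is half the picture's height over the tangent of half this angle, whatever the lens; pixels are square), "cx", "cy" (the principal point, pixels), "eye" and "rotation" of the camera in the world. Camera axes: x right, y down, z forward; pixel columns grow to the right and rows downward; lengths in m; the calibration is good to about 2 mm. A picture is of the moment at which its call begins. get_calibration takes no time and is no camera call.
- bot.sign_off(): hands the job in, once; it reports no verdict.
The state is a dict: "clock": time; "q": joint angles; "joint_vel": joint speeds; "joint_efforts": joint torques, N m; "eef_pos": TCP position; "eef_rot": TCP orientation; "wrist_force": force on the tool from outside, world axes, zero at the start; "ft_torque": the same for the moment, N m; "grip_width": finger opening in m.
Only numpy, scipy, OpenCV 4.12 (cv2) and the standard library are available. Lean on these libraries where they do the work, as an engineer would, in place of code of your own. Each camera call takes 0.05 s, during which the arm holds its last target.

TASK

Pick up the white slide carrier by its green paddle and pass its wire hook through the lower loop of the blue slide rack hanging on the stand, onto the orange bar. Slide it gently along the bar until it drops into the bar's notch, let go only once it sits fully down in the notch, and leave it hanging there at rest. Use only a light touch on the hanging rack (under 8 N) so that its bar is not dragged along, never bump it with the robot, and leave the bottle, the wooden slide box and the amber jar where they are.

Things in the scene. Friction and masses are not known exactly. Their poses are not given: they have to be found in the camera images.
- stand: Fixed gallows stand, 400 mm tall. Origin on the bench straight below the rack's pivot; its axes match those of the resting rack. Base plate (12 mm thick) spans x -40 to +120, y -30 to +170 mm; 16 mm post at x +50, y +135 mm; a thin arm at 385 mm height runs from the post to the pivot. Its -x side (facing the robot) is open: approach from there.
- upper: Blue slide rack, first link of the chain, hanging from the stand. Origin: its pivot pin, 335 mm above the bench; z up, y along its width, -x the side facing the robot. It swings freely in x. Panel 146 mm wide, 14 mm thick (21 with slides), z -20 to -84 mm. Two 8 mm legs at y -65 and +65 mm reach down to an orange bar; panel, legs and bar form the lower loop, 122 mm wide, 57 mm high inside.
- loop (a point): Middle between the rack's legs at the height of the orange bar's centre (z -145 mm in the rack's frame). The bar is round, 6 mm thick, along y. It has one square notch, 10 mm deep, 10 mm wide inside. The bar sits shifted sideways in the legs: the notch's middle is anywhere from y -36 to +36 mm, is not measured, and must be seen or felt. It shifts only under about 12 N.
- plunger (a joint): How far (m) the rack has sunk on the soft spring it hangs from: 0 at rest, growing downward, 2.5 mm per newton pressed on it, hard stop at 0.030.
- carrier: Loose white slide carrier, second link, 170 to 310 g, upright on the bench. Origin: centre of underside below the hook; z up. Tray 60 (x) x 90 (y) x 45 mm high, slides up to 60 mm. Wire bail ends in a hook: an upside-down U of 6 mm wire in the x-z plane, shank at x -9 mm, crown 120 mm up, free tip at x +9 mm ending 100 mm up, gap 12 mm. Centre of mass nearly below the crown.
- hook (a point): Middle of the wire at the crown of the carrier's hook, 120 mm above the carrier's origin. Resting on the plain bar it is 6 mm above the bar's centre (z -139 mm in the rack's frame); sitting in the notch it is 10 mm lower (z -149 mm).
- paddle (a point): Centre of the green grip paddle, 75 mm to the carrier's -x side of the hook and 40 mm below its crown. The paddle is an upright plate, 30 mm (x) by 12 mm thick (y) by 40 mm high; grip it across its thickness from above or from its -x side. Hang the carrier with the paddle on the rack's -x side.
- bottle: Bystander: loose clear drink bottle with blue cap, 62 mm diameter, 210 mm tall; origin at its foot.
- slidebox: Bystander: loose wooden slide box, 85 x 100 x 32 mm; origin at the centre of its underside.
- jar: Bystander: loose small amber jar, 44 mm diameter, 60 mm tall; origin at its foot.
There are look-alikes about, which are no part of the job. There is more than one size of the carrier; the job needs the middle-sized.

How it is judged:
On the way, in this order (a step that is already met when the one before it is completed fails the run):
1. the carrier is lifted clear of the bench (height (world z) of carrier above 0.03 m), for 0.2 s.
2. its hook is down in the notch of the lower loop's bar while the gripper still holds the paddle (z of hook in the frame of upper between -0.153 and -0.1445 m and x of hook in the frame of upper between -0.012 and 0.012 m and y of hook in the frame of upper between -0.05 and 0.05 m and contact force between the fingers and carrier above 1 N), for 0.2 s.
At the end, for the whole second after the job is handed in: The carrier hangs at rest by its hook in the notch of the rack's bar (crown 146.5 to 153 mm below the rack's pivot, within 12 mm of it in x and 50 mm in y), weight on the bar, underside over 30 mm above the bench, tilted under 0.3 rad, rack under 0.15 rad, slower than 0.05 m/s and 0.6 rad/s (z of hook in the frame of upper between -0.153 and -0.1465 m and x of hook in the frame of upper between -0.012 and 0.012 m and y of hook in the frame of upper between -0.05 and 0.05 m and contact force between carrier and upper above 1 N and height (world z) of carrier above 0.03 m and angle between carrier's own z axis and vertical below 0.3 rad and angle between upper's own z axis and vertical below 0.15 rad and linear speed of carrier below 0.05 m/s and angular speed of carrier below 0.6 rad/s); the robot touches nothing.
It fails at once if the carrier pushes or pulls on the hanging rack or its bar with more than 8 N (contact force between carrier and upper above 8 N).
It fails at once if the robot bumps the hanging rack or the stand (more than 5 N) (contact force between any of the arm, the fingers and stand above 5 N).
It fails at once if a bystander is moved by more than 20 mm or tipped (distance of any of bottle, slidebox, jar from where it was at the start of the episode above 0.02 m or angle between any of bottle, slidebox, jar's own z axis and vertical above 0.4 rad).
It also fails if it takes over 64 s, if anything falls off the work surface, if the arm or the gripper's body presses on something with over 40 N, if the wrist force passes 120 N, or if a joint passes its speed limit or range.

## Working session

There is one attempt and no reset: what is moved stays moved. The work goes in short steps, Python scripts to look and compute and a tool call to move; the robot and the scene stay as the last step left them, time stands still between calls to the robot, and variables do not carry over. Pictures are saved under pics/ and viewed, and the job is handed in when it is done.

Besides the shell and the picture viewer there is one more tool, called after "Emit:" as name(argument=value, ...) on one line, values as JSON. send_rows: Moves the arm, as the interface text tells. Its arguments: {"type":"object","properties":{"motion":{"type":"array","items":{"type":"object","properties":{"tx":{"type":"number"},"ty":{"type":"number"},"tz":{"type":"number"},"turn":{"type":"number"}}}},"hand":{"type":"number"},"newtons":{"type":"number"}},"required":["motion"]}

```bash
ls; mkdir -p pics
python3 - <<'E'
from cell import bot
import cv2,json
s=bot.get_state();print(s)
for n in("side","top"):
    print(n,bot.get_calibration(n))
    cv2.imwrite(f"pics/{n}0.png",bot.grab_frame(n)[:,:,::-1])
E
```

```text
pics
{'clock': 0.0, 'q': array([-1.30972827,  0.60015157, -0.00253454,  1.60014708,  0.00177886,
        0.94295724, -0.07978624]), 'joint_vel': array([-5.29392637e-06, -2.76800563e-04, -1.17374457e-03,  8.41979099e-04,
        1.62944284e-03,  1.45449931e-03, -9.78134469e-04]), 'joint_efforts': array([ 8.09960493e-04, -7.76439571e+01,  1.56515043e+00, -2.58003420e+01,
        1.23306160e-02,  8.85531743e-03,  1.29031787e-05]), 'eef_pos': array([0.24010341, 0.68355473, 0.23039186]), 'eef_rot': array([-3.13993747e+00,  1.38833167e-04,  2.80387739e+00]), 'wrist_force': array([-0.79113773, -0.69120352, -0.73498722]), 'ft_torque': array([-0.00432662, -0.01553192,  0.02533923]), 'grip_width': 0.08527858681558541}
side {'fovy': 52.94139408723205, 'cx': 322.41420885282446, 'cy': 236.2441745442955, 'eye': array([ 0.14469625, -0.91879097,  0.87252231]), 'rotation': array([-2.17358783, -0.00528506, -0.28678989])}
top {'fovy': 55.13687637803607, 'cx': 320.4631539334401, 'cy': 237.30732348670816, 'eye': array([0.26997692, 0.05360814, 1.53323011]), 'rotation': array([-3.03120899, -0.01156776, -1.5855777 ])}
```

View pics/side0.png

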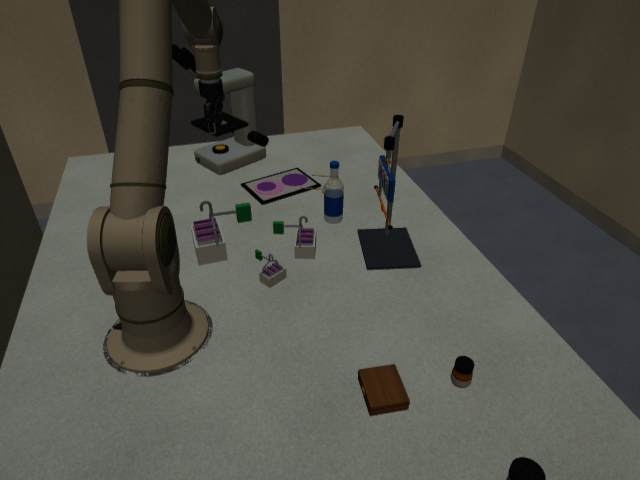

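View pics/top0.png

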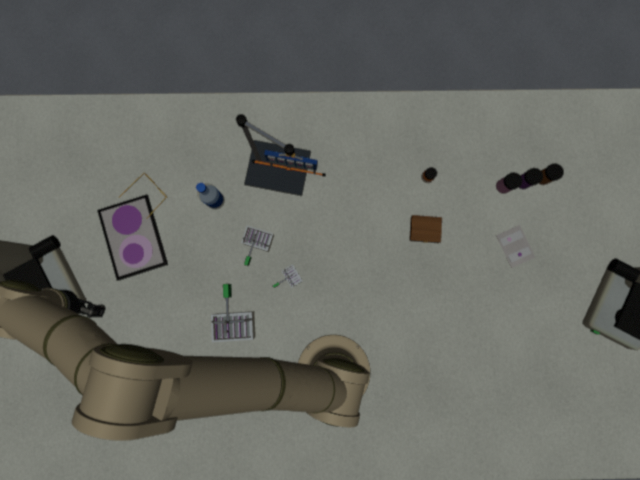

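```bash
cat > h.py <<'E'
import numpy as np,cv2
from scipy.spatial.transform import Rotation as Ro
from cell import bot
C={}
for n in("side","top"):
    c=bot.get_calibration(n);f=240/np.tan(np.radians(c["fovy"])/2)
    C[n]=(np.array(c["eye"]),Ro.from_euler('xyz',c["rotation"]).as_matrix(),f,c["cx"],c["cy"])
def proj(n,P):
    e,R,f,cx,cy=C[n];p=(np.atleast_2d(P)-e)@R
    return np.c_[cx+f*p[:,0]/p[:,2],cy+f*p[:,1]/p[:,2]]
def ray(n,uv):
    e,R,f,cx,cy=C[n];return e,R@np.array([(uv[0]-cx)/f,(uv[1]-cy)/f,1.])
def atz(n,uv,z):
    e,d=ray(n,uv);return e+d*(z-e[2])/d[2]
def tri(a,b):
    e1,d1=ray("side",a);e2,d2=ray("top",b)
    A=np.c_[d1,-d2];t=np.linalg.lstsq(A,e2-e1,rcond=None)[0]
    p,q=e1+t[0]*d1,e2+t[1]*d2;return (p+q)/2,np.linalg.norm(p-q)
def crop(src,dst,u0,v0,u1,v1,k):
    im=cv2.imread(src)[v0:v1,u0:u1];cv2.imwrite(dst,cv2.resize(im,None,fx=k,fy=k,interpolation=cv2.INTER_CUBIC))
E
python3 - <<'E'
from h import *
crop("pics/side0.png","pics/c1.png",240,200,340,300,6)
crop("pics/top0.png","pics/c2.png",205,215,305,300,7)
crop("pics/side0.png","pics/c3.png",350,105,430,275,3.5) if 0 else crop("pics/side0.png","pics/c3.png",350,105,430,275,3)
crop("pics/top0.png","pics/c4.png",230,105,335,200,7)
print(tri((397,120),(289,149)),tri((334,163),(205,188)))
E
```

```text
(array([0.62336986, 0.1082515 , 0.44032136]), np.float64(0.0292082813536457)) (array([0.56534679, 0.37023266, 0.21460658]), np.float64(0.0009042345951459031))
```

View pics/c1.png

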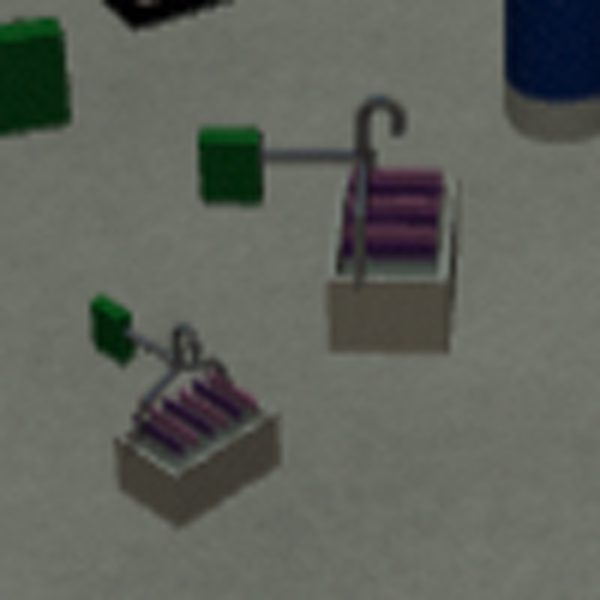

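View pics/c2.png

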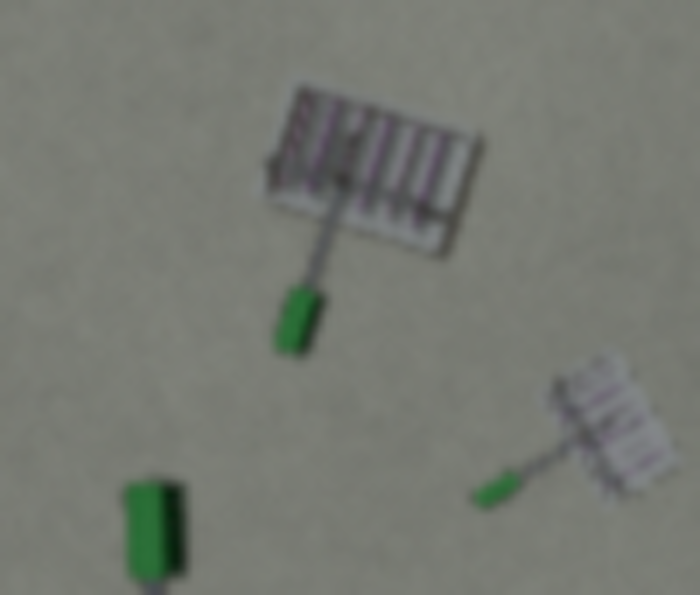

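View pics/c3.png

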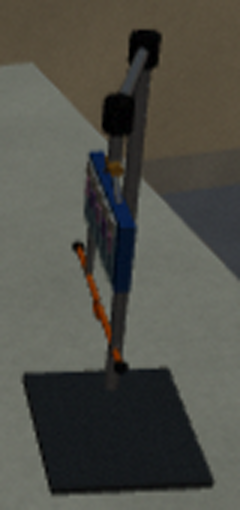

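View pics/c4.png

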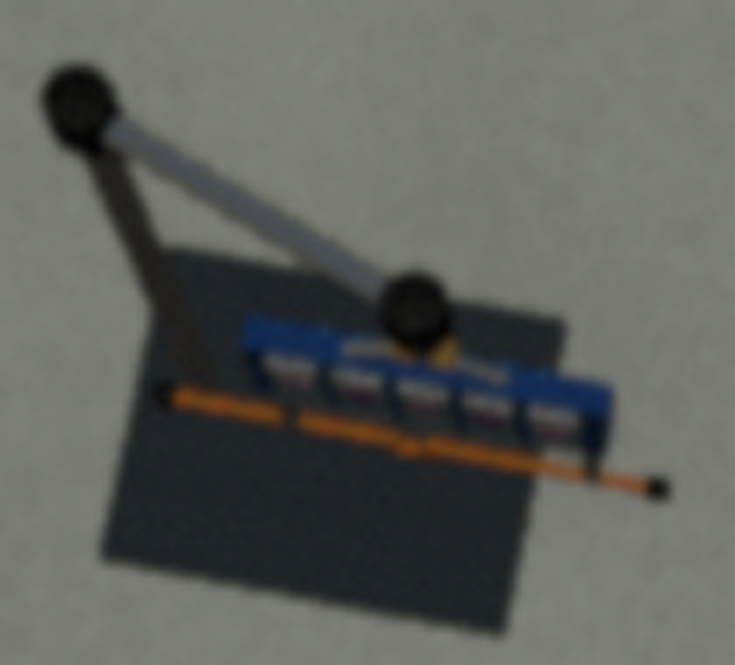

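Run:
```python
from h import *
from scipy.optimize import least_squares
c4=np.array([[157,245],[563,322],[505,632],[103,562]])/7+[230,105]-.0
stand=np.array([[120,170],[120,-30],[-40,-30],[-40,170]])/1000
c3=np.array([[24,374],[172,368],[212,486],[52,491]])/3+[350,105]
def W(p,L): # local 3D->world
    c,s=np.cos(p[2]),np.sin(p[2]);L=np.atleast_2d(L)
    return np.c_[p[0]+c*L[:,0]-s*L[:,1],p[1]+s*L[:,0]+c*L[:,1],L[:,2]]
S3=np.c_[stand,[.012]*4]
print(np.array([atz("top",u,.012) for u in c4]).round(4))
print(np.array([atz("side",u,.012) for u in c3]).round(4))
f=lambda p:(proj("top",W(p,S3))-c4).ravel()
r=least_squares(f,[.6,.1,-.1]);p=r.x;print("stand",p,r.fun.round(1))
for yn in (0,):pass
for n in C:
    print(n,"caps legs",proj(n,W(p,[[0,65e-3,.19],[0,-65e-3,.19],[0,.013,.19],[0,0,.335]])).round(1))
print("c4 coords",((proj("top",W(p,[[0,.065,.19],[0,-.065,.19],[0,.013,.19],[0,0,.385]]))-[230,105])*7).round(0))
print("c3 coords",((proj("side",W(p,[[0,.065,.19],[0,-.065,.19],[0,.013,.19],[0,0,.385]]))-[350,105])*3).round(0))
# carrier
o1=np.array([240,200]);o2=np.array([205,215])
print("paddle tri",tri(np.array([231,166])/6+o1,np.array([299,320])/7+o2))
print("hook side",atz("side",np.array([382,104])/6+o1,.12))
print("paddle side z.08",atz("side",np.array([231,166])/6+o1,.08),"top z.1",atz("top",np.array([301,318])/7+o2,.1))
# tray corners top c2 at z .045: 
print(np.array([atz("top",np.array(u)/7+o2,.045) for u in [(303,87),(482,138),(445,255),(270,197)]]).round(4))
print(np.array([atz("side",np.array(u)/6+o1,0) for u in [(329,352),(449,352)]]).round(4))
```

```text
[[0.7746 0.2602 0.012 ]
 [0.7339 0.0633 0.012 ]
 [0.5813 0.093  0.012 ]
 [0.6179 0.2858 0.012 ]]
[[0.6233 0.2834 0.012 ]
 [0.781  0.2504 0.012 ]
 [0.7311 0.0508 0.012 ]
 [0.5803 0.0862 0.012 ]]
stand [ 0.62457372  0.11427667 -0.18831637] [ 0.4  0.1  0.3 -0.8  0.2  0.5 -0.9  0.2]
side caps legs [[378.1 196.6]
 [387.6 221.3]
 [381.7 206. ]
 [387.  160. ]]
top caps legs [[271.8 165.4]
 [314.6 172.9]
 [288.9 168.4]
 [290.6 155.2]]
c4 coords [[293. 423.]
 [592. 475.]
 [412. 444.]
 [417. 312.]]
c3 coords [[ 84. 275.]
 [113. 349.]
 [ 95. 303.]
 [116. 110.]]
paddle tri (array([0.3607219 , 0.26516009, 0.07908416]), np.float64(0.002266353650929151))
hook side [0.43274058 0.23731466 0.12      ]
paddle side z.08 [0.36160166 0.26368205 0.08      ] top z.1 [0.35918931 0.2613989  0.1       ]
[[0.4702 0.2687 0.045 ]
 [0.4452 0.1856 0.045 ]
 [0.3909 0.2029 0.045 ]
 [0.419  0.2839 0.045 ]]
[[ 0.395   0.2052  0.    ]
 [ 0.4525  0.1887 -0.    ]]
```

Run:
```python
from h import *
o2=np.array([205,215])
print("big paddle",atz("top",np.array([150,528])/7+o2,.13), tri((244,212),(226.5,290)))
print("small paddle",atz("top",np.array([498,488])/7+o2,.07))
# green centroid, both views
for n in C:
    im=cv2.imread(f"pics/{n}0.png");h=cv2.cvtColor(im,cv2.COLOR_BGR2HSV)
    m=cv2.inRange(h,(45,100,40),(85,255,255))
    k,l,st,c=cv2.connectedComponentsWithStats(m)
    for i in range(1,k):
        if st[i,4]>15:print(n,st[i],c[i].round(1))
s=bot.get_state();print(s["eef_pos"],s["eef_rot"])
p=np.array([.361,.2635]);yaw=s["eef_rot"][2];d=p-s["eef_pos"][:2]
print("tool dxy",d@[np.cos(yaw),np.sin(yaw)],d@[np.sin(yaw),-np.cos(yaw)])
```

```text
big paddle [0.26741355 0.32196058 0.13      ] (array([0.26989194, 0.32467576, 0.11395579]), np.float64(0.0024321081447292226))
small paddle [0.28293583 0.17669982 0.07      ]
side [236 203  14   7  52] [242.2 205.1]
side [273 221  10  10  46] [277.6 223.7]
side [255 249   7   5  19] [257.7 251.1]
top [245 256   5   9  31] [247.  260.4]
top [223 284   7  14  78] [225.9 290.5]
[0.2401532  0.6836138  0.23048354] [-3.14015844e+00  1.55370610e-04  2.80384115e+00]
tool dxy -0.25323083722970674 -0.35633369099901696
```

Emit:
send_rows(motion=[{"tx": -8, "ty": -11}, {"tx": -28, "ty": -39}, {"tx": -55, "ty": -77}, {"tx": -83, "ty": -117}, {"tx": -111, "ty": -156}, {"tx": -139, "ty": -196}, {"tx": -167, "ty": -235}, {"tx": -195, "ty": -274}, {"tx": -220, "ty": -310}, {"tx": -240, "ty": -338}, {"tx": -251, "ty": -352}, {"tx": -253, "ty": -356}], hand=60)

```text
invalid input
```

Run:
```python
from h import *
for n in C:
    cv2.imwrite(f"pics/{n}1.png",bot.grab_frame(n)[:,:,::-1])
s=bot.get_state();print(s["clock"],s["eef_pos"],s["eef_rot"],s["grip_width"],s["wrist_force"])
```

```text
0.2 [0.24022517 0.68373992 0.23072768] [-3.14059837e+00  1.19158646e-04  2.80378175e+00] 0.08538404488747084 [-0.2515565   0.74174731  0.67543291]
```

View pics/side1.png

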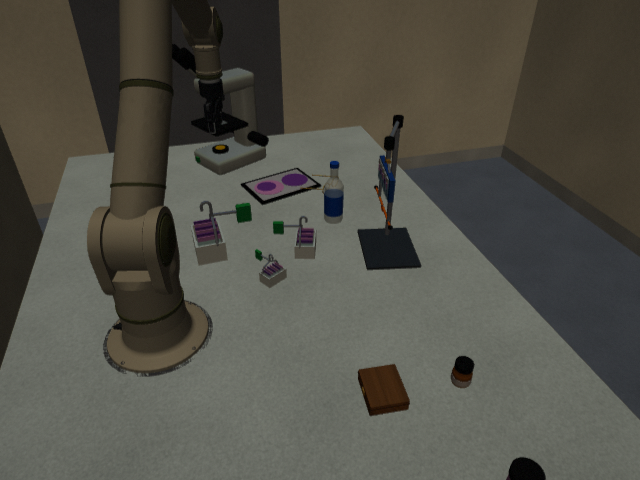

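View pics/top1.png

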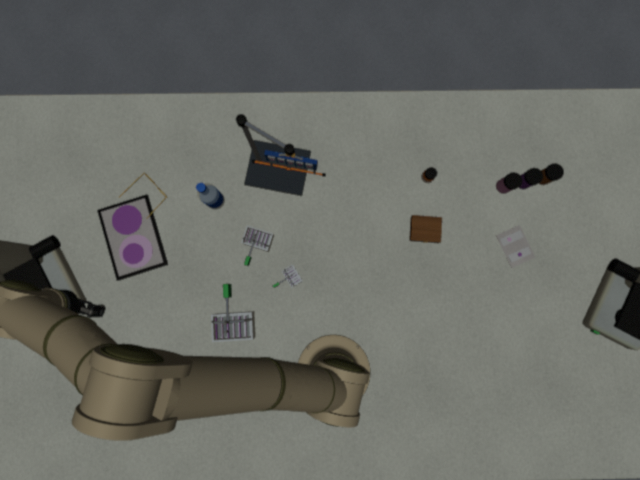

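Emit:
send_rows(motion=[{"tx": -8, "ty": -11, "tz": 0, "turn": 0}, {"tx": -28, "ty": -39, "tz": 0, "turn": 0}, {"tx": -55, "ty": -77, "tz": 0, "turn": 0}, {"tx": -83, "ty": -117, "tz": 0, "turn": 0}, {"tx": -111, "ty": -156, "tz": 0, "turn": 0}, {"tx": -139, "ty": -196, "tz": 0, "turn": 0}, {"tx": -167, "ty": -235, "tz": 0, "turn": 0}, {"tx": -195, "ty": -274, "tz": 0, "turn": 0}, {"tx": -220, "ty": -310, "tz": 0, "turn": 0}, {"tx": -240, "ty": -338, "tz": 0, "turn": 0}, {"tx": -251, "ty": -352, "tz": 0, "turn": 0}, {"tx": -253, "ty": -356, "tz": 0, "turn": 0}], hand=60)

```text
clock: 1.4
eef_pos: [0.3613, 0.2613, 0.2315]
eef_rot: [-3.141, 0.001, 2.8]
wrist_force: [-0.0, -0.0, 0.3]
grip_width: 0.0603
```

```bash
cat >> h.py <<'E'
def snap(k,boxes):
    for n in C:
        cv2.imwrite(f"pics/{n}{k}.png",bot.grab_frame(n)[:,:,::-1])
    for n,b in boxes.items(): crop(f"pics/{n}{k}.png",f"pics/{n}{k}c.png",*b)
    s=bot.get_state();print(s["clock"],s["eef_pos"].round(4),s["eef_rot"].round(3),s["grip_width"].round(4),s["wrist_force"].round(2))
E
python3 - <<'E'
from h import *
snap(2,{"side":(220,150,350,270,5),"top":(200,210,310,330,5)})
E
```

```text
Traceback (most recent call last):
  File "h.py", line 25, in snap
    s=bot.get_state();print(s["clock"],s["eef_pos"].round(4),s["eef_rot"].round(3),s["grip_width"].round(4),s["wrist_force"].round(2))
                                                                                   ^^^^^^^^^^^^^^^^^^^^^
AttributeError: 'float' object has no attribute 'round'
```

View pics/side2c.png

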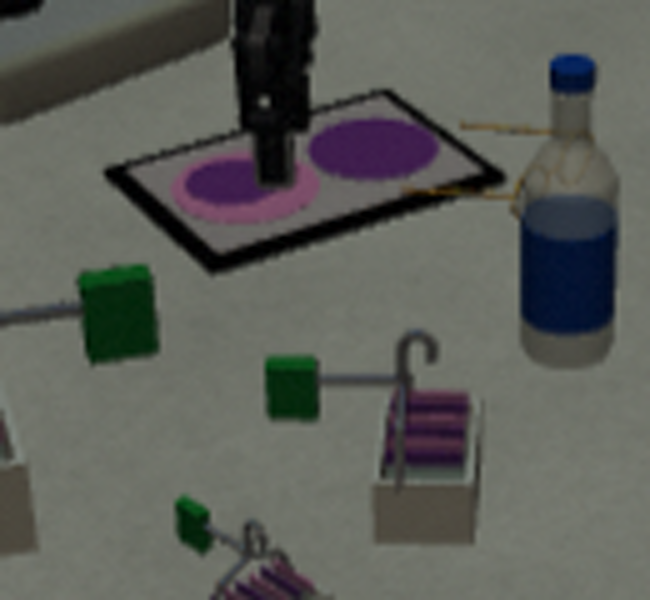

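View pics/top2.png

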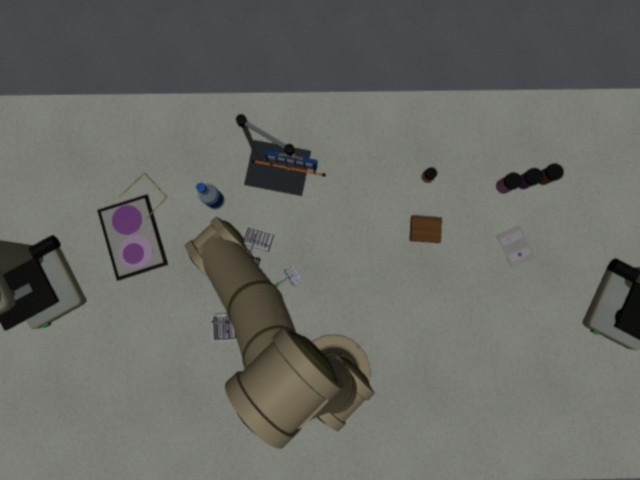

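```bash
sed -i 's/s\["grip_width"\].round(4)/round(s["grip_width"],4)/' h.py
python3 - <<'E'
from h import *
s=bot.get_state();print(proj("side",s["eef_pos"]),s["eef_pos"])
E
```

```text
[[275.74242439 182.52657837]] [0.36090345 0.26368764 0.23149653]
```

Emit:
send_rows(motion=[{"tx": 0, "ty": 2, "tz": 10, "turn": 0}, {"tx": 0, "ty": 2, "tz": 35, "turn": 0}, {"tx": 0, "ty": 2, "tz": 65, "turn": 0}, {"tx": 0, "ty": 2, "tz": 90, "turn": 0}, {"tx": 0, "ty": 2, "tz": 105, "turn": 0}, {"tx": 0, "ty": 2, "tz": 110, "turn": 0}, {"tx": 0, "ty": 2, "tz": 110, "turn": 0}])

```text
clock: 2.2
eef_pos: [0.361, 0.2669, 0.1203]
eef_rot: [-3.14, -0.001, 2.805]
wrist_force: [-0.2, -0.5, 0.2]
grip_width: 0.0603
```

Run:
```python
from h import *
snap(3,{"side":(230,150,350,270,6)})
s=bot.get_state();print(proj("side",s["eef_pos"]),s["eef_pos"])
```

```text
2.3 [0.3617 0.2669 0.1215] [3.141 0.    2.805] 0.0601 [0.42 0.27 0.52]
[[277.63576658 215.28258693]] [0.36166278 0.26685141 0.12150345]
```

View pics/side3c.png

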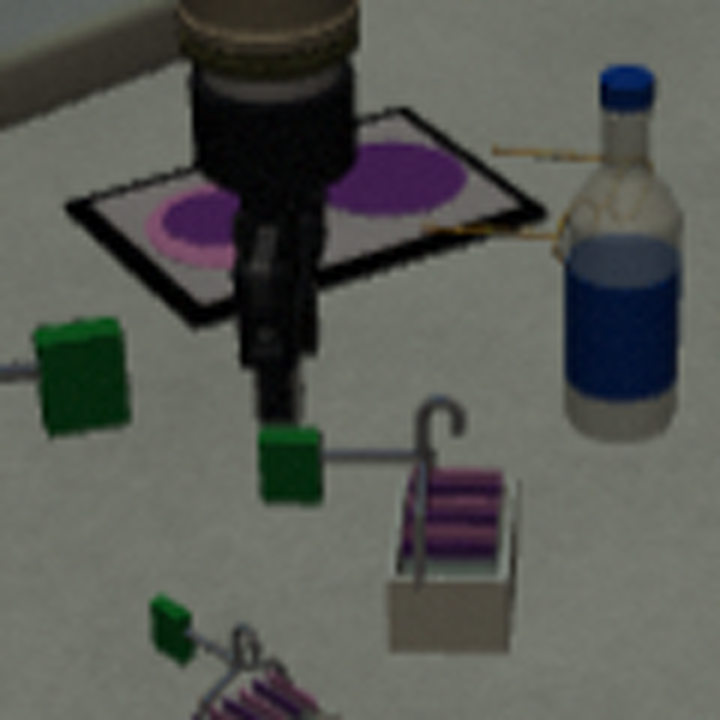

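Emit:
send_rows(motion=[{"tx": 0, "ty": -3, "tz": 10, "turn": 0}, {"tx": 0, "ty": -3, "tz": 30, "turn": 0}, {"tx": 0, "ty": -3, "tz": 48, "turn": 0}, {"tx": 0, "ty": -3, "tz": 55, "turn": 0}, {"tx": 0, "ty": -3, "tz": 55, "turn": 0}, {"tx": 0, "ty": -3, "tz": 55, "turn": 0}])

```text
clock: 2.9
eef_pos: [0.3609, 0.2636, 0.067]
eef_rot: [3.141, 0.0, 2.804]
wrist_force: [0.5, 0.3, 0.5]
grip_width: 0.06
```

Run:
```python
from h import *
snap(4,{"side":(230,170,330,270,7)})
```

```text
3.0 [0.361  0.2637 0.0671] [3.140e+00 1.000e-03 2.804e+00] 0.0599 [ 0.41 -0.06  0.47]
```

View pics/side4c.png

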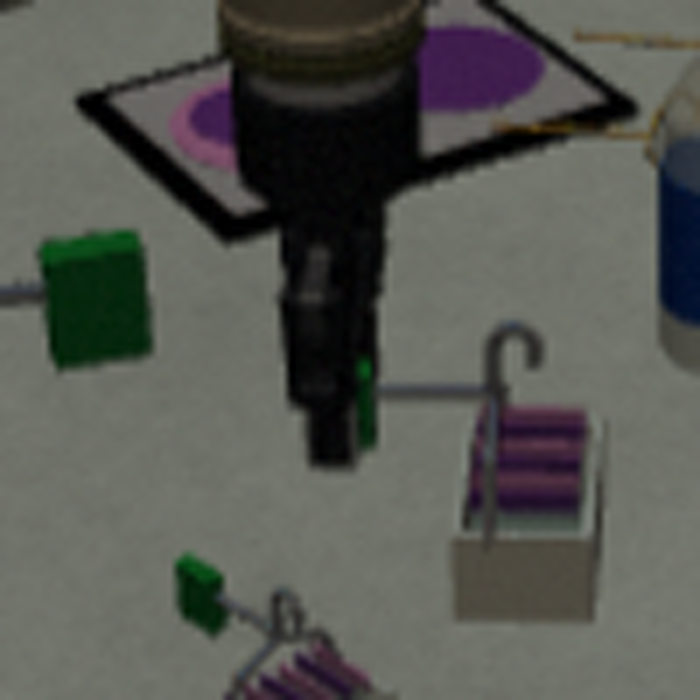

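Emit:
send_rows(motion=[{"tx": 0, "ty": 0, "tz": 0, "turn": 0}, {"tx": 0, "ty": 0, "tz": 0, "turn": 0}, {"tx": 0, "ty": 0, "tz": 0, "turn": 0}, {"tx": 0, "ty": 0, "tz": 0, "turn": 0}, {"tx": 0, "ty": 0, "tz": 0, "turn": 0}, {"tx": 0, "ty": 0, "tz": 0, "turn": 0}, {"tx": 0, "ty": 0, "tz": 0, "turn": 0}, {"tx": 0, "ty": 0, "tz": 0, "turn": 0}], hand=0, newtons=60)

```text
clock: 3.8
eef_pos: [0.3608, 0.2636, 0.0665]
eef_rot: [3.141, 0.0, 2.804]
wrist_force: [-0.7, 0.8, 5.1]
grip_width: 0.0116
```

Run:
```python
from h import *
snap(5,{"side":(230,170,330,270,7)})
```

```text
3.9 [0.3608 0.2636 0.0665] [3.141 0.    2.804] 0.0111 [-0.37  0.23  5.47]
```

View pics/side5c.png

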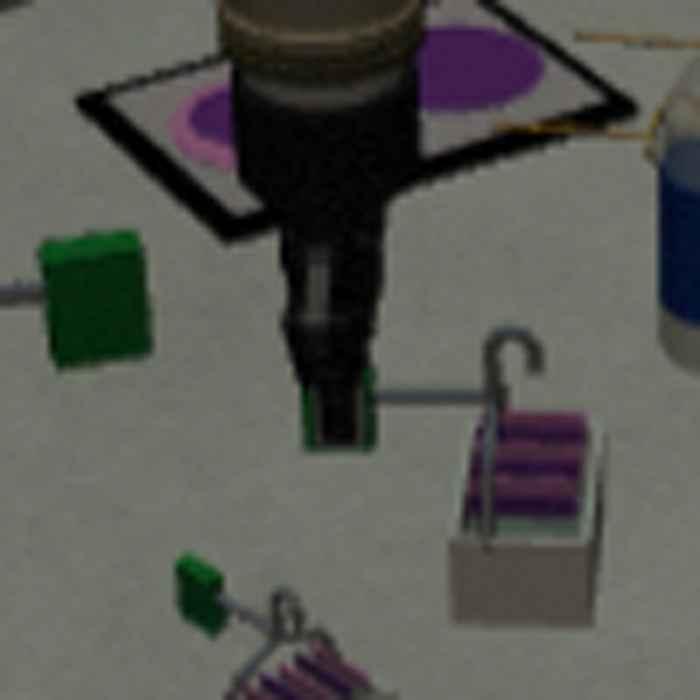

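Emit:
send_rows(motion=[{"tx": 0, "ty": 0, "tz": 0, "turn": 0}, {"tx": 0, "ty": 0, "tz": 0, "turn": 0}, {"tx": 0, "ty": 0, "tz": -5, "turn": 0}, {"tx": 0, "ty": 0, "tz": -15, "turn": 0}, {"tx": 0, "ty": 0, "tz": -35, "turn": 0}, {"tx": 0, "ty": 0, "tz": -60, "turn": 0}, {"tx": 0, "ty": 0, "tz": -85, "turn": 0}, {"tx": 0, "ty": 0, "tz": -105, "turn": 0}, {"tx": 0, "ty": 0, "tz": -112, "turn": 0}, {"tx": 0, "ty": 0, "tz": -112, "turn": 0}, {"tx": 0, "ty": 0, "tz": -112, "turn": 0}], hand=0, newtons=110)

```text
clock: 5.0
eef_pos: [0.3603, 0.2631, 0.1778]
eef_rot: [-3.141, -0.0, 2.804]
wrist_force: [-0.4, -0.8, -1.6]
grip_width: 0.0107
```

Run:
```python
from h import *
snap(6,{"side":(230,130,350,250,6),"top":(180,190,300,300,6)})
```

```text
5.1 [0.3602 0.263  0.1774] [-3.140e+00 -1.000e-03  2.804e+00] 0.0109 [ 0.15 -0.2  -1.84]
```

View pics/side6c.png

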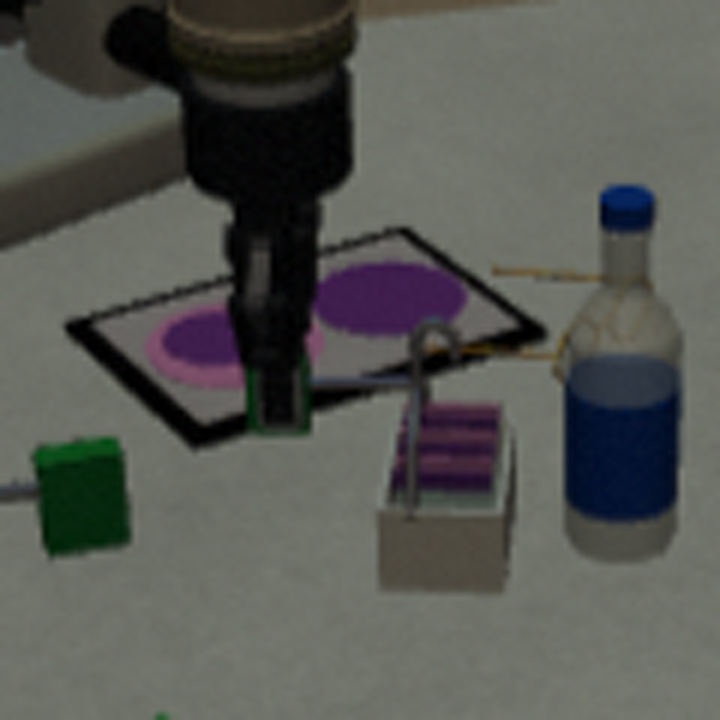

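View pics/top6c.png

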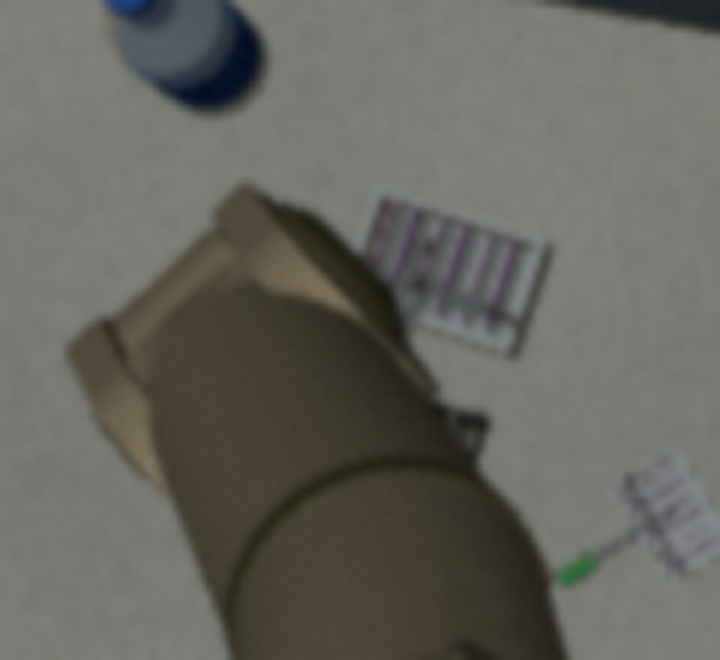

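View pics/side6.png

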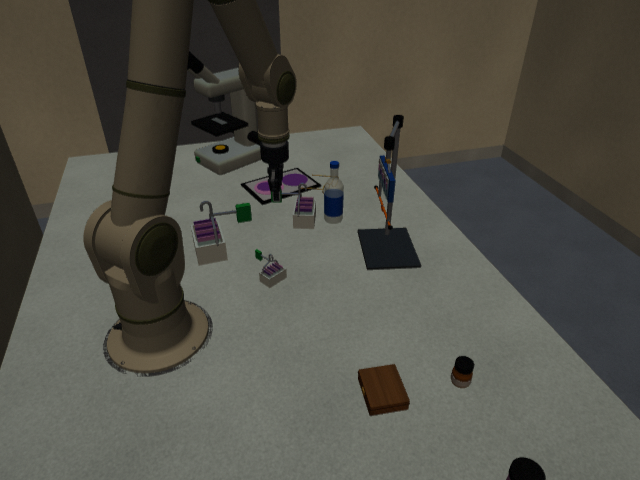

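View pics/top6.png

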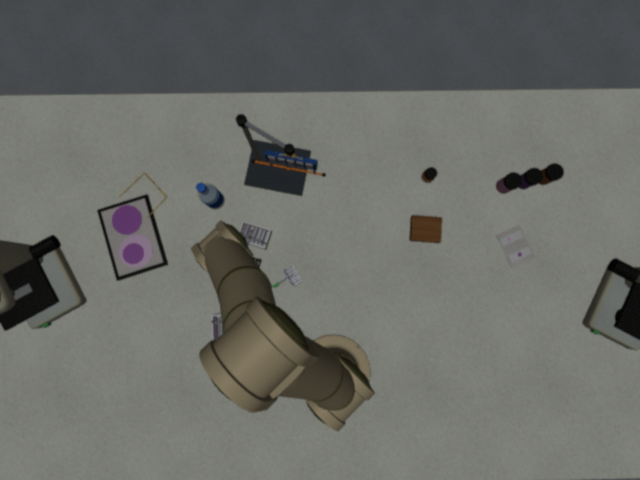

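Run:
```python
from h import *
p=np.array([.3602,.263,.177])
for z in (.177,.3,.35,.4,.45,.5,.55):
    P=p.copy();P[2]=z;print(z,proj("side",P)[0].round(1),proj("top",P)[0].round(1), ((proj("top",P)[0]-[180,190])*6).round(0), [atz("top",np.array(u)/6+[180,190],z).round(3)[:2] for u in [(245,185),(70,350),(435,390)]])
print(bot.get_state()["q"])
```

```text
0.177 [276.5 199.6] [243.7 258.5] [382. 411.] [array([0.473, 0.331]), array([0.392, 0.416]), array([0.37 , 0.237])]
0.3 [274.3 160.3] [236.6 255.6] [339. 393.] [array([0.455, 0.306]), array([0.381, 0.383]), array([0.361, 0.22 ])]
0.35 [273.3 143.1] [233.3 254.2] [320. 385.] [array([0.447, 0.296]), array([0.377, 0.37 ]), array([0.357, 0.214])]
0.4 [272.3 125.1] [229.7 252.7] [298. 376.] [array([0.44 , 0.286]), array([0.372, 0.357]), array([0.354, 0.207])]
0.45 [271.3 106.3] [225.8 251.1] [275. 366.] [array([0.432, 0.275]), array([0.368, 0.343]), array([0.35, 0.2 ])]
0.5 [270.1  86.6] [221.5 249.3] [249. 356.] [array([0.425, 0.265]), array([0.363, 0.33 ]), array([0.346, 0.193])]
0.55 [269.  66.] [216.8 247.3] [221. 344.] [array([0.417, 0.255]), array([0.359, 0.317]), array([0.343, 0.187])]
[-0.76500942  0.35749761  0.00919438  2.27263851 -0.00649892  0.51326309
  0.48241043]
```

Run:
```python
from h import *
crop("pics/side6.png","pics/x.png",210,0,330,215,3.7)if 0 else crop("pics/side6.png","pics/x.png",210,0,330,215,2.7)
```

```text
(no output)
```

View pics/x.png

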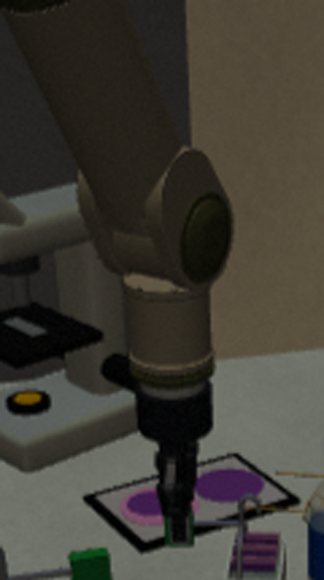

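Run:
```python
from h import *
for n,(u0,v0,u1,v1) in {"side":(370,180,400,235),"top":(250,155,330,182)}.items():
    im=np.mean([cv2.imread(f"pics/{n}{k}.png").astype(float) for k in range(7)],0)
    b=im[v0:v1,u0:u1]
    w=np.clip(b[:,:,2]-b[:,:,0]-35,0,None)  # R-B
    w*= (b[:,:,2]>b[:,:,1]*1.25)
    vv,uu=np.nonzero(w>0)
    pts=np.array([atz(n,(u0+u,v0+v),.19)[:2] for u,v in zip(uu,vv)]);ww=w[vv,uu]
    # robust weighted line fit
    k=np.ones(len(ww),bool)
    for _ in range(6):
        c=np.average(pts[k],axis=0,weights=ww[k]);U,S,V=np.linalg.svd((pts[k]-c)*np.sqrt(ww[k])[:,None]);d=V[0];d=d*np.sign(d[1]);r=(pts-c)@[-d[1],d[0]]
        k=abs(r)<.005
    s=(pts[k]-c)@d
    print(n,len(ww),k.sum(),"c",c.round(4),"yaw",np.arctan2(-d[0],d[1]).round(4),"x at y=.114",(c+d*(.114-c[1])/d[1]).round(4),"ends",(c+d*s.min()).round(4),(c+d*s.max()).round(4),"rms",r[k].std())
    o=cv2.resize(np.clip(b*1.6,0,255).astype(np.uint8),None,fx=9,fy=9,interpolation=cv2.INTER_CUBIC);cv2.imwrite(f"pics/bar_{n}.png",o)
```

```text
side 82 81 c [0.629  0.1273] yaw -0.2096 x at y=.114 [0.6261 0.114 ] ends [0.6089 0.0331] [0.6514 0.2328] rms 0.002102471560349669
top 172 168 c [0.6314 0.1396] yaw -0.2078 x at y=.114 [0.626 0.114] ends [0.6086 0.0315] [0.6503 0.229 ] rms 0.0024808896318914697
```

View pics/bar_side.png

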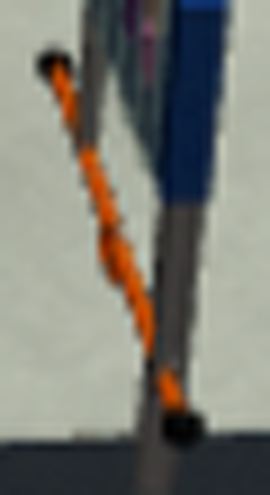

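View pics/bar_top.png

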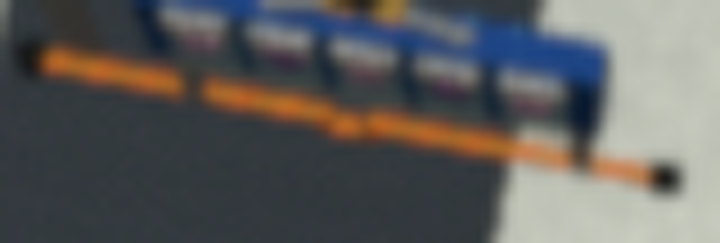

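Run:
```python
from h import *
y=-.2087;d=np.array([-np.sin(y),np.cos(y)]);b=np.array([.626,.114])
for nm,n,u,z in [("notch","top",(347/9+250,125/9+155),.18),("notch","side",(115/9+370,255/9+180),.18),("legL","top",(192/9+250,88/9+155),.192),("legR","top",(580/9+250,148/9+155),.192),("capL","top",(30/9+250,60/9+155),.19),("capR","top",(664/9+250,178/9+155),.19),("capL","side",(53/9+370,62/9+180),.19),("capR","side",(184/9+370,427/9+180),.19),("legL","side",(85/9+370,145/9+180),.192)]:
    p=atz(n,u,z)[:2];print(nm,n,p.round(4),"s along",((p-b)@d).round(4),"perp",((p-b)@[d[1],-d[0]]).round(4))
```

```text
notch top [0.6281 0.1287] s along 0.0148 perp -0.0009
notch side [0.6322 0.1301] s along 0.017 perp 0.0028
legL top [0.6381 0.1793] s along 0.0664 perp -0.0017
legR top [0.6163 0.0509] s along -0.0637 perp 0.0035
capL top [0.6488 0.2332] s along 0.1213 perp -0.0024
capR top [0.6063 0.0232] s along -0.0929 perp -0.0005
capL side [0.6521 0.2334] s along 0.1222 perp 0.0008
capR side [0.608  0.0215] s along -0.0942 perp 0.0016
legL side [0.6402 0.1766] s along 0.0642 perp 0.0009
```

```bash
cat >> h.py <<'E'
YAW=-.2087;N=np.array([np.cos(YAW),np.sin(YAW)]);D=np.array([-N[1],N[0]]);B=np.array([.626,.114])
def rack(p): q=np.array(p)[:2]-B; return np.array([q@N,q@D])  # x, s  (mm later)
def plan(hx,hs,z,L=.075):
    """tool-frame move so hook gets to rack x,s and crown z; L hook from tcp"""
    s=bot.get_state();p=s["eef_pos"];y=s["eef_rot"][2]
    t=B+hx*N+hs*D-L*N; dd=t-p[:2]
    print("move tool",(1e3*dd@[np.cos(y),np.sin(y)]).round(1),(1e3*dd@[np.sin(y),-np.cos(y)]).round(1),"tz",round(1e3*(p[2]-(z-.0535)),1),"turn",np.degrees(y-np.pi-YAW).round(2))
E
python3 - <<'E'
from h import *
s=bot.get_state();h=atz("side",(437/6+230,326/6+130),.2309);dv=h-s["eef_pos"];y=s["eef_rot"][2]
print(h,dv,dv[:2]@[-np.cos(y),-np.sin(y)],dv[:2]@[np.sin(y),-np.cos(y)])
plan(-.06,.002,.231)
E
```

```text
[0.43135656 0.23382138 0.2309    ] [ 0.071112   -0.02918644  0.05351567] 0.07676535491337737 -0.003980559050648313
move tool -166.0 -67.9 tz -0.1 turn -7.39
```

Emit:
send_rows(motion=[{"tx": -5, "ty": -2, "tz": 0, "turn": 0}, {"tx": -18, "ty": -7, "tz": 0, "turn": -0.8}, {"tx": -38, "ty": -15, "tz": 0, "turn": -1.7}, {"tx": -60, "ty": -25, "tz": 0, "turn": -2.7}, {"tx": -85, "ty": -35, "tz": 0, "turn": -3.8}, {"tx": -110, "ty": -45, "tz": 0, "turn": -4.9}, {"tx": -132, "ty": -54, "tz": 0, "turn": -5.9}, {"tx": -150, "ty": -61, "tz": 0, "turn": -6.8}, {"tx": -161, "ty": -66, "tz": 0, "turn": -7.2}, {"tx": -166, "ty": -68, "tz": 0, "turn": -7.4}, {"tx": -166, "ty": -68, "tz": 0, "turn": -7.4}, {"tx": -166, "ty": -68, "tz": 0, "turn": -7.4}])

```text
clock: 6.3
eef_pos: [0.4941, 0.1448, 0.1781]
eef_rot: [-3.142, -0.001, 2.934]
wrist_force: [-0.3, 0.1, -2.0]
grip_width: 0.0104
```

Run:
```python
from h import *
snap(7,{"side":(300,90,430,240,4),"top":(200,120,340,240,5)})
plan(-.06,.002,.231)
print("expected hook px", [proj(n,[*(bot.get_state()["eef_pos"][:2]+.075*N),.231]) for n in C])
```

```text
6.4 [0.4941 0.145  0.1783] [ 3.142 -0.     2.934] 0.0106 [-0.08 -1.   -1.51]
move tool -0.5 -1.0 tz 0.8 turn 0.08
expected hook px [array([[361.83656171, 195.58674075]]), array([[287.43581802, 184.89899417]])]
```

View pics/side7c.png

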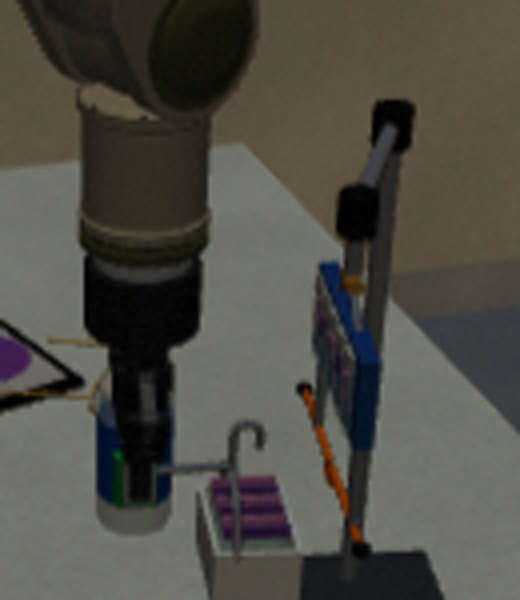

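View pics/top7c.png

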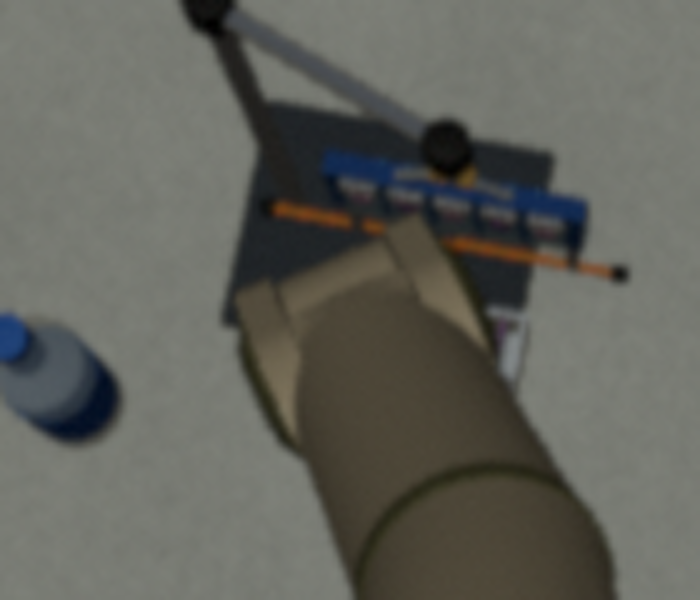

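Emit:
send_rows(motion=[{"tx": -3, "ty": -0.5, "tz": 0, "turn": 0}, {"tx": -10, "ty": -1, "tz": 0, "turn": 0}, {"tx": -19, "ty": -1, "tz": 0, "turn": 0}, {"tx": -28, "ty": -1, "tz": 0, "turn": 0}, {"tx": -36, "ty": -1, "tz": 0, "turn": 0}, {"tx": -42, "ty": -1, "tz": 0, "turn": 0}, {"tx": -45, "ty": -1, "tz": 0, "turn": 0}, {"tx": -45, "ty": -1, "tz": 0, "turn": 0}, {"tx": -45, "ty": -1, "tz": 0, "turn": 0}])

```text
clock: 7.3
eef_pos: [0.5383, 0.1339, 0.1782]
eef_rot: [-3.141, -0.0, 2.933]
wrist_force: [0.1, -0.0, -1.7]
grip_width: 0.0107
```

Run:
```python
from h import *
snap(8,{"side":(340,130,420,230,7.5) if 0 else (340,140,420,230,6),"top":(200,120,340,240,5)})
plan(0,.002,.231)
print("expected hook px", [proj(n,[*(bot.get_state()["eef_pos"][:2]+.075*N),.231]) for n in C])
```

```text
7.4 [0.5382 0.134  0.1783] [-3.142 -0.     2.933] 0.0106 [-0.22 -0.27 -1.66]
move tool -15.0 0.6 tz 0.8 turn 0.01
expected hook px [array([[378.73960941, 195.30381711]]), array([[291.13160725, 169.88551834]])]
```

View pics/side8c.png

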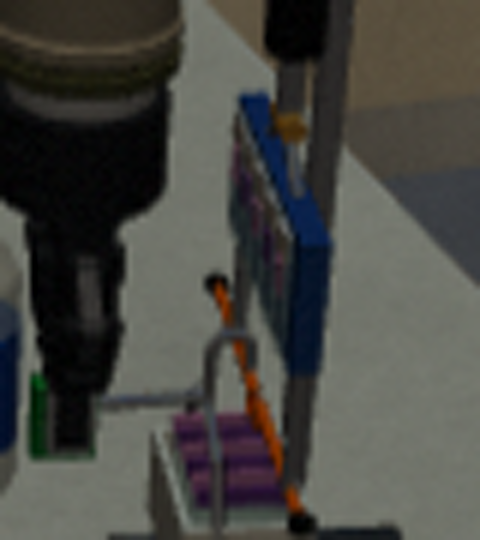

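View pics/top8c.png

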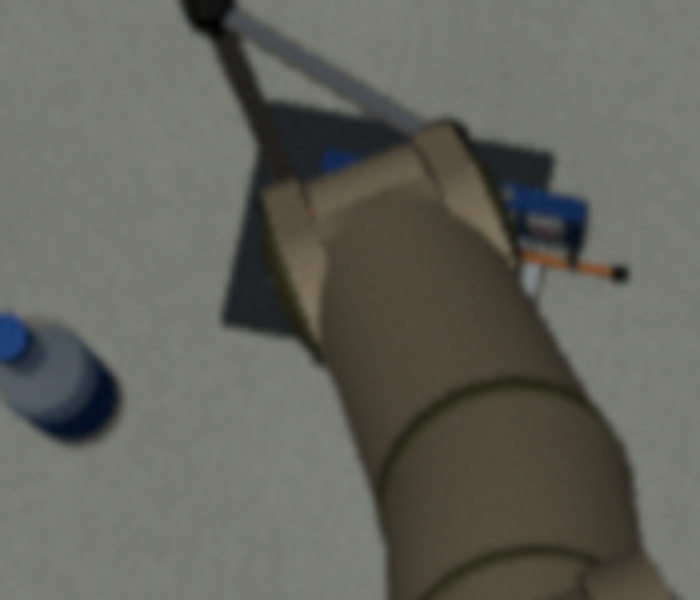

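Emit:
send_rows(motion=[{"tx": -3, "ty": 0, "tz": 0, "turn": 0}, {"tx": -7, "ty": 0, "tz": 0, "turn": 0}, {"tx": -11, "ty": 0, "tz": 0, "turn": 0}, {"tx": -14, "ty": 0, "tz": 0, "turn": 0}, {"tx": -16, "ty": 0, "tz": 0, "turn": 0}, {"tx": -17, "ty": 0, "tz": 0, "turn": 0}, {"tx": -17, "ty": 0, "tz": 0, "turn": 0}, {"tx": -17, "ty": 0, "tz": 0, "turn": 0}])

```text
clock: 8.2
eef_pos: [0.5551, 0.1304, 0.1783]
eef_rot: [-3.142, -0.0, 2.933]
wrist_force: [0.0, -0.5, -2.3]
grip_width: 0.0107
```

Run:
```python
from h import *
snap(9,{"side":(320,90,430,230,5) if 0 else (335,100,430,230,4.6)})
plan(0,.002,.231)
print("expected hook px", [proj(n,[*(bot.get_state()["eef_pos"][:2]+.075*N),.231]) for n in C])
```

```text
8.3 [0.5551 0.1304 0.1783] [ 3.142 -0.     2.933] 0.0106 [-0.01 -0.11 -2.12]
move tool 2.2 0.6 tz 0.8 turn 0.01
expected hook px [array([[385.07719352, 195.07841348]]), array([[292.30513929, 164.19362071]])]
```

View pics/side9c.png

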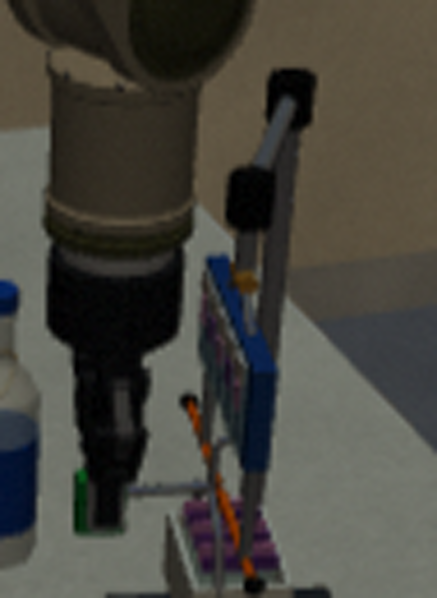

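Run:
```python
from h import *
crop("pics/side9.png","pics/x2.png",320,40,420,170,4.5)
for z in (.44,.46,.48,.5,.52,.54):
    print(z,((proj("side",[[.568,.072,z]])[0]-[320,40])*4.5).round(0))
print("cap top",((proj("side",[[*B,.40],[*B,.37]])-[320,40])*4.5).round(0))
```

```text
0.44 [248. 402.]
0.46 [251. 365.]
0.48 [254. 328.]
0.5 [256. 289.]
0.52 [259. 250.]
0.54 [262. 210.]
cap top [[314. 432.]
 [309. 483.]]
```

View pics/x2.png

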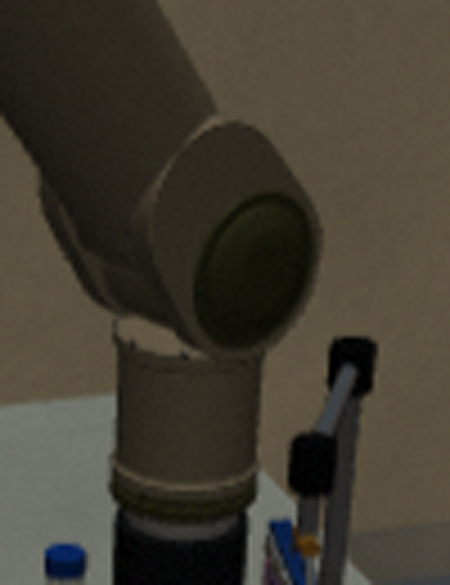

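Emit:
send_rows(motion=[{"tx": 0, "ty": 0, "tz": 2, "turn": 0}, {"tx": 0, "ty": 0, "tz": 6, "turn": 0}, {"tx": 0, "ty": 0, "tz": 11, "turn": 0}, {"tx": 0, "ty": 0, "tz": 16, "turn": 0}, {"tx": 0, "ty": 0, "tz": 20, "turn": 0}, {"tx": 0, "ty": 0, "tz": 23, "turn": 0}, {"tx": 0, "ty": 0, "tz": 25, "turn": 0}, {"tx": 0, "ty": 0, "tz": 25, "turn": 0}, {"tx": 0, "ty": 0, "tz": 25, "turn": 0}])

```text
clock: 9.2
eef_pos: [0.5553, 0.1304, 0.1534]
eef_rot: [3.142, 0.0, 2.933]
wrist_force: [0.5, -1.4, -2.0]
grip_width: 0.01
```

Run:
```python
from h import *
snap(10,{"side":(340,150,420,230,7)})
plan(0,.002,.206)
```

```text
9.3 [0.5553 0.1304 0.1535] [3.141 0.    2.933] 0.0104 [ 0.09 -0.56 -2.25]
move tool 2.5 0.6 tz 1.0 turn 0.0
```

View pics/side10c.png

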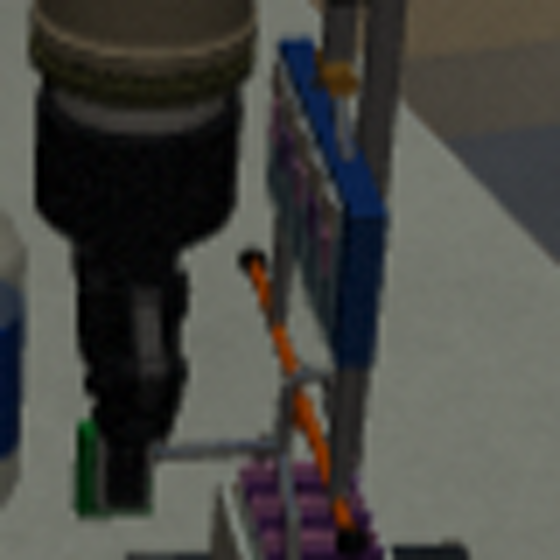

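Run:
```python
from h import *
f=lambda p:((proj("side",p)-[340,150]+.5)*7).round(0)
for x in(-.004,0,.004):
  for s in (0,.004): print(x,s,f([*(B+x*N+s*D),.207]),"z.204",f([*(B+x*N+s*D),.204]))
```

```text
-0.004 0 [[299. 375.]] z.204 [[298. 382.]]
-0.004 0.004 [[297. 370.]] z.204 [[297. 377.]]
0 0 [[309. 375.]] z.204 [[309. 382.]]
0 0.004 [[307. 370.]] z.204 [[307. 377.]]
0.004 0 [[319. 375.]] z.204 [[319. 381.]]
0.004 0.004 [[317. 369.]] z.204 [[317. 376.]]
```

Emit:
send_rows(motion=[{"tx": 0, "ty": 0, "tz": 2, "turn": 0}, {"tx": 0, "ty": 0, "tz": 4, "turn": 0}, {"tx": 0, "ty": 0, "tz": 6, "turn": 0}, {"tx": 0, "ty": 0, "tz": 8, "turn": 0}, {"tx": 0, "ty": 0, "tz": 9, "turn": 0}, {"tx": 0, "ty": 0, "tz": 10, "turn": 0}, {"tx": 0, "ty": 0, "tz": 11, "turn": 0}, {"tx": 0, "ty": 0, "tz": 12, "turn": 0}, {"tx": 0, "ty": 0, "tz": 12, "turn": 0}, {"tx": 0, "ty": 0, "tz": 12, "turn": 0}])

```text
clock: 10.3
eef_pos: [0.5553, 0.1304, 0.1413]
eef_rot: [3.142, 0.0, 2.933]
wrist_force: [0.9, -0.6, -2.0]
grip_width: 0.0107
```

Emit:
send_rows(motion=[{"tx": 0, "ty": 0, "tz": 1, "turn": 0}, {"tx": 0, "ty": 0, "tz": 2, "turn": 0}, {"tx": 0, "ty": 0, "tz": 3, "turn": 0}, {"tx": 0, "ty": 0, "tz": 3, "turn": 0}, {"tx": 0, "ty": 0, "tz": 3, "turn": 0}])

```text
clock: 10.8
eef_pos: [0.5553, 0.1304, 0.1383]
eef_rot: [3.142, 0.0, 2.933]
wrist_force: [-0.2, -0.9, -1.1]
grip_width: 0.0106
```

Run:
```python
from h import *
snap(11,{"side":(340,150,420,230,7)})
plan(0,.002,.196)
```

```text
10.9 [0.5553 0.1304 0.1384] [3.142 0.    2.933] 0.0104 [ 0.45 -0.43 -0.09]
move tool 2.4 0.6 tz -4.1 turn 0.01
```

View pics/side11c.png

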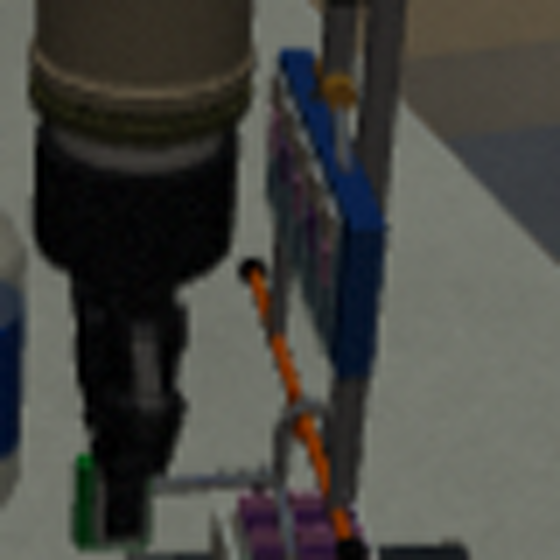

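Emit:
send_rows(motion=[{"tx": 0, "ty": 0, "tz": 1, "turn": 0}, {"tx": 0, "ty": 0, "tz": 2, "turn": 0}, {"tx": 0, "ty": 0.5, "tz": 3, "turn": 0}, {"tx": 0, "ty": 1.5, "tz": 3, "turn": 0}, {"tx": 0, "ty": 2.5, "tz": 3, "turn": 0}, {"tx": 0, "ty": 3.5, "tz": 3, "turn": 0}, {"tx": 0, "ty": 4.5, "tz": 3, "turn": 0}, {"tx": 0, "ty": 5.5, "tz": 3, "turn": 0}, {"tx": 0, "ty": 6.5, "tz": 3, "turn": 0}, {"tx": 0, "ty": 7, "tz": 3, "turn": 0}, {"tx": 0, "ty": 7, "tz": 3, "turn": 0}])

```text
clock: 12.0
eef_pos: [0.5568, 0.1378, 0.1353]
eef_rot: [3.141, 0.0, 2.934]
wrist_force: [0.1, -0.1, 0.7]
grip_width: 0.0107
```

Run:
```python
from h import *
snap(12,{"side":(340,150,420,230,7)})
```

```text
12.1 [0.5568 0.1378 0.1354] [3.141 0.    2.934] 0.0105 [0.84 1.14 0.46]
```

View pics/side12c.png

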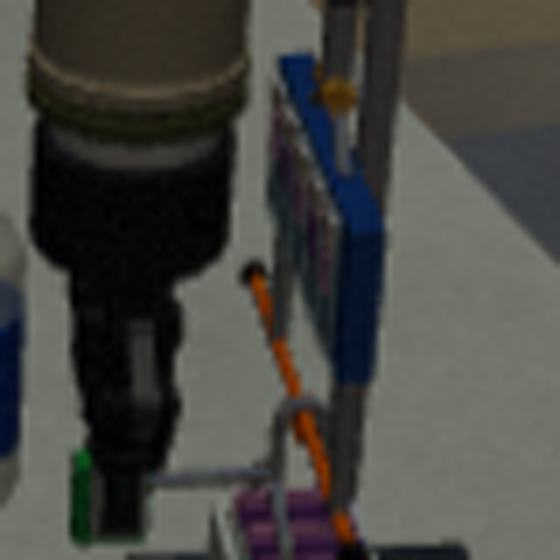

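Emit:
send_rows(motion=[{"tx": 0, "ty": 0.5, "tz": 0, "turn": 0}, {"tx": 0, "ty": 1, "tz": 0, "turn": 0}, {"tx": 0, "ty": 1.5, "tz": 0, "turn": 0}, {"tx": 0, "ty": 2, "tz": 0, "turn": 0}, {"tx": 0, "ty": 2.5, "tz": 0, "turn": 0}, {"tx": 0, "ty": 3, "tz": 0, "turn": 0}, {"tx": 0, "ty": 3, "tz": 0, "turn": 0}])

```text
clock: 12.8
eef_pos: [0.5571, 0.1401, 0.1352]
eef_rot: [-3.141, -0.0, 2.933]
wrist_force: [-0.0, 0.3, -1.1]
grip_width: 0.0106
```

```bash
cat >> h.py <<'E'
def sink(k):
    im=cv2.imread(f"pics/side{k}.png").astype(np.float32)
    a=cv2.imread("pics/side6.png").astype(np.float32)
    # match blue panel right part against rest view
    T=a[150:215,378:400];R=cv2.matchTemplate(im[140:230,372:406],T,cv2.TM_CCOEFF_NORMED)
    _,mx,_,(x,y)=cv2.minMaxLoc(R)
    def sub(l,c,r): return .5*(l-r)/(l-2*c+r)
    dy=y-10+(sub(R[y-1,x],R[y,x],R[y+1,x]) if 0<y<R.shape[0]-1 else 0);dx=x-6+(sub(R[y,x-1],R[y,x],R[y,x+1]) if 0<x<R.shape[1]-1 else 0)
    print("rack image shift px dx,dy",round(float(dx),2),round(float(dy),2),"~mm down",round(float(dy)/.37,1),mx)
E
python3 - <<'E'
from h import *
snap(13,{"side":(340,150,420,230,7)})
for k in(9,10,11,12,13):sink(k)
E
```

```text
12.9 [0.5571 0.14   0.1352] [-3.141 -0.     2.933] 0.0104 [ 0.66  1.27 -1.62]
rack image shift px dx,dy 0.03 -0.09 ~mm down -0.2 0.9402100443840027
rack image shift px dx,dy -0.01 -0.04 ~mm down -0.1 0.96328204870224
rack image shift px dx,dy -0.08 1.53 ~mm down 4.1 0.9497295618057251
rack image shift px dx,dy -0.04 1.9 ~mm down 5.1 0.9392220973968506
rack image shift px dx,dy 0.08 0.01 ~mm down 0.0 0.9579622745513916
```

Emit:
send_rows(motion=[{"tx": 0, "ty": 0.5, "tz": 0, "turn": 0}, {"tx": 0, "ty": 1, "tz": 0.5, "turn": 0}, {"tx": 0, "ty": 1, "tz": 1, "turn": 0}, {"tx": 0, "ty": 1, "tz": 2, "turn": 0}, {"tx": 0, "ty": 1, "tz": 3, "turn": 0}, {"tx": 0, "ty": 1, "tz": 4, "turn": 0}, {"tx": 0, "ty": 1, "tz": 5, "turn": 0}, {"tx": 0, "ty": 1, "tz": 6, "turn": 0}, {"tx": 0, "ty": 1, "tz": 6, "turn": 0}, {"tx": 0, "ty": 1, "tz": 6, "turn": 0}])

```text
clock: 13.9
eef_pos: [0.5576, 0.1411, 0.1293]
eef_rot: [3.142, 0.0, 2.933]
wrist_force: [-0.3, -0.3, -0.6]
grip_width: 0.011
```

Run:
```python
from h import *
snap(14,{"side":(340,150,420,230,7)})
for k in(13,14):sink(k)
```

```text
14.0 [0.5575 0.1411 0.1294] [3.142 0.    2.933] 0.0108 [ 0.45 -1.06  0.46]
rack image shift px dx,dy 0.08 0.01 ~mm down 0.0 0.9579622745513916
rack image shift px dx,dy -0.08 1.11 ~mm down 3.0 0.9578658938407898
```

View pics/side14c.png

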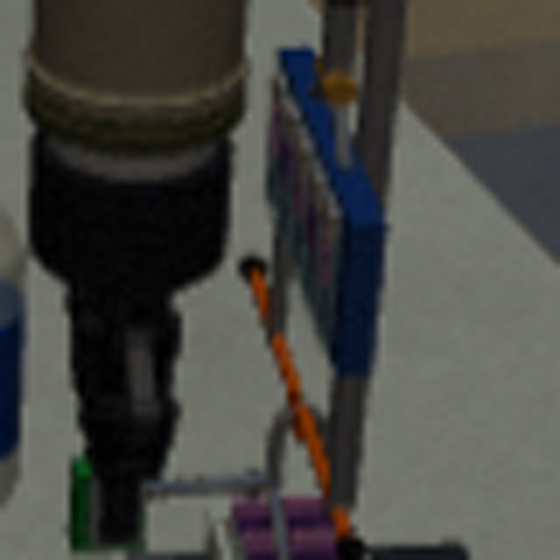

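Emit:
send_rows(motion=[{"tx": 0, "ty": 0, "tz": 1, "turn": 0}, {"tx": 0, "ty": 0, "tz": 2, "turn": 0}, {"tx": 0, "ty": 0, "tz": 2, "turn": 0}, {"tx": 0, "ty": 0, "tz": 2, "turn": 0}, {"tx": 0, "ty": 0, "tz": 2, "turn": 0}, {"tx": 0, "ty": 0, "tz": 2, "turn": 0}], hand=0, newtons=25)

```text
clock: 14.6
eef_pos: [0.5575, 0.1411, 0.1273]
eef_rot: [3.142, 0.0, 2.933]
wrist_force: [0.7, -0.1, 0.5]
grip_width: 0.0104
```

Run:
```python
from h import *
snap(15,{"side":(340,150,420,230,7)})
sink(15)
f=[bot.get_state()["wrist_force"] for _ in range(4)];print(np.mean(f,0))
```

```text
14.7 [0.5575 0.1411 0.1273] [-3.142  0.     2.933] 0.0105 [-0.27 -0.39  0.18]
rack image shift px dx,dy -0.11 1.78 ~mm down 4.8 0.9534948468208313
[-0.27361572 -0.39157597  0.17548157]
```

Emit:
send_rows(motion=[{"tx": 0, "ty": 0, "tz": 0, "turn": 0}, {"tx": 0, "ty": 0, "tz": 0, "turn": 0}, {"tx": 0, "ty": 0, "tz": 0, "turn": 0}, {"tx": 0, "ty": 0, "tz": 0, "turn": 0}, {"tx": 0, "ty": 0, "tz": 0, "turn": 0}, {"tx": 0, "ty": 0, "tz": 0, "turn": 0}, {"tx": 0, "ty": 0, "tz": 0, "turn": 0}, {"tx": 0, "ty": 0, "tz": 0, "turn": 0}], hand=45)

```text
clock: 15.5
eef_pos: [0.5575, 0.1412, 0.1273]
eef_rot: [3.142, 0.0, 2.933]
wrist_force: [0.5, -0.2, -0.8]
grip_width: 0.0451
```

Run:
```python
from h import *
snap(16,{"side":(330,140,420,230,7)})
sink(16)
```

```text
15.6 [0.5575 0.1411 0.1273] [3.142 0.    2.933] 0.0452 [0.87 0.31 0.85]
rack image shift px dx,dy -0.05 1.59 ~mm down 4.3 0.957817018032074
```

View pics/side16c.png

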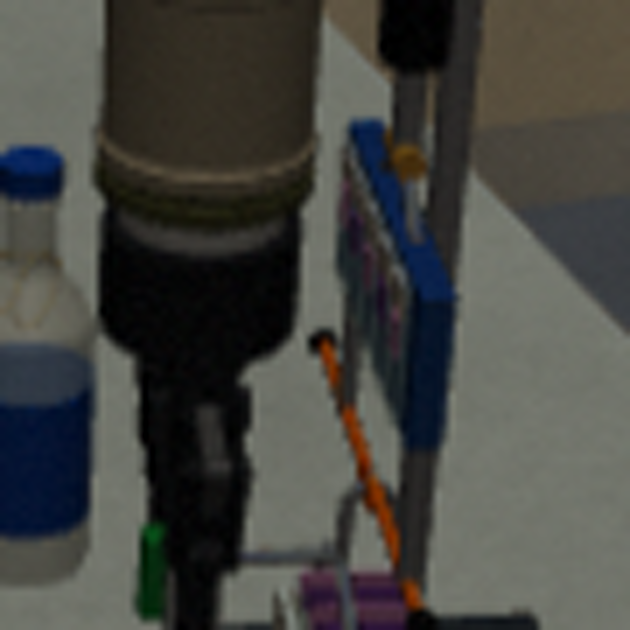

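Emit:
send_rows(motion=[{"tx": 2, "ty": 0, "tz": 0, "turn": 0}, {"tx": 7, "ty": 0, "tz": 0, "turn": 0}, {"tx": 14, "ty": 0, "tz": 0, "turn": 0}, {"tx": 22, "ty": 0, "tz": 0, "turn": 0}, {"tx": 31, "ty": 0, "tz": 0, "turn": 0}, {"tx": 40, "ty": 0, "tz": 0, "turn": 0}, {"tx": 50, "ty": 0, "tz": 0, "turn": 0}, {"tx": 60, "ty": 0, "tz": 0, "turn": 0}, {"tx": 70, "ty": 0, "tz": 0, "turn": 0}, {"tx": 78, "ty": 0, "tz": 0, "turn": 0}, {"tx": 80, "ty": 0, "tz": 0, "turn": 0}, {"tx": 80, "ty": 0, "tz": 0, "turn": 0}])

```text
clock: 16.8
eef_pos: [0.4791, 0.1579, 0.1274]
eef_rot: [3.142, 0.0, 2.933]
wrist_force: [-0.1, 0.2, -0.5]
grip_width: 0.0453
```

Run:
```python
from h import *
snap(17,{"side":(330,140,430,240,6),"top":(200,120,340,240,5)})
sink(17)
```

```text
16.9 [0.4796 0.1577 0.1273] [3.141 0.    2.933] 0.0447 [-0.11 -0.36 -0.2 ]
rack image shift px dx,dy -0.04 1.47 ~mm down 4.0 0.9567369818687439
```

View pics/side17c.png

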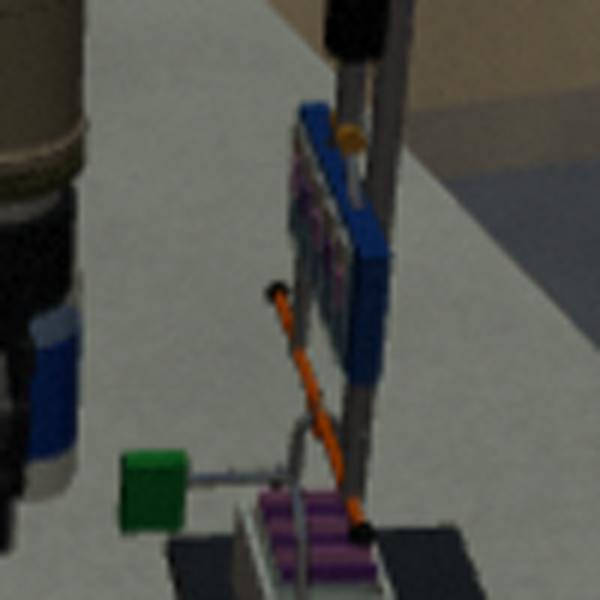

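View pics/top17c.png

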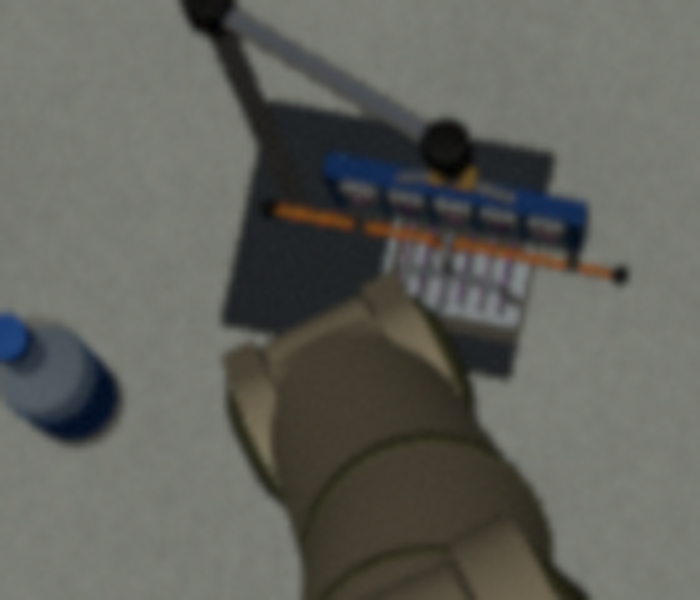

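Emit:
send_rows(motion=[{"tx": 10, "ty": 0, "tz": 0, "turn": 0}, {"tx": 20, "ty": 0, "tz": 0, "turn": 0}, {"tx": 20, "ty": 0, "tz": 0, "turn": 0}, {"tx": 20, "ty": 0, "tz": 0, "turn": 0}, {"tx": 20, "ty": 0, "tz": 0, "turn": 0}, {"tx": 20, "ty": 0, "tz": 0, "turn": 0}, {"tx": 20, "ty": 0, "tz": 0, "turn": 0}, {"tx": 20, "ty": 0, "tz": 0, "turn": 0}, {"tx": 20, "ty": 0, "tz": 0, "turn": 0}, {"tx": 20, "ty": 0, "tz": 0, "turn": 0}, {"tx": 20, "ty": 0, "tz": 0, "turn": 0}, {"tx": 20, "ty": 0, "tz": 0, "turn": 0}])

```text
clock: 18.1
eef_pos: [0.4597, 0.1618, 0.1273]
eef_rot: [3.142, 0.0, 2.933]
wrist_force: [0.1, 0.6, -0.4]
grip_width: 0.045
```

Run:
```python
from h import *
g=[]
for i in range(10):
    f=bot.grab_frame("side")[:,:,::-1].copy();cv2.imwrite(f"pics/side{20+i}.png",f)
    h=cv2.cvtColor(f,cv2.COLOR_BGR2HSV);m=cv2.inRange(h,(45,100,30),(85,255,255))[205:235,340:370]
    v,u=np.nonzero(m);g.append((u.mean()+340,v.mean()+205))
print(np.round(g,2))
for k in(20,25,29):sink(k)
crop("pics/side29.png","pics/x3.png",330,150,430,270,5)
print("crown expected seated", ((proj("side",[*(B+.013*D),.335-.149-.005])-[330,150]+.5)*5).round(0), "on plain bar",((proj("side",[*(B+.013*D),.335-.139-.005])-[330,150]+.5)*5).round(0))
```

```text
[[354.77 220.94]
 [354.88 220.93]
 [354.91 220.96]
 [354.95 220.98]
 [354.95 220.97]
 [355.02 220.99]
 [355.01 221.07]
 [355.05 221.07]
 [355.02 220.98]
 [354.95 220.99]]
rack image shift px dx,dy -0.05 1.6 ~mm down 4.3 0.9582765698432922
rack image shift px dx,dy -0.05 1.46 ~mm down 4.0 0.9568286538124084
rack image shift px dx,dy -0.05 1.5 ~mm down 4.1 0.9563295841217041
crown expected seated [[263. 297.]] on plain bar [[264. 281.]]
```

View pics/x3.png

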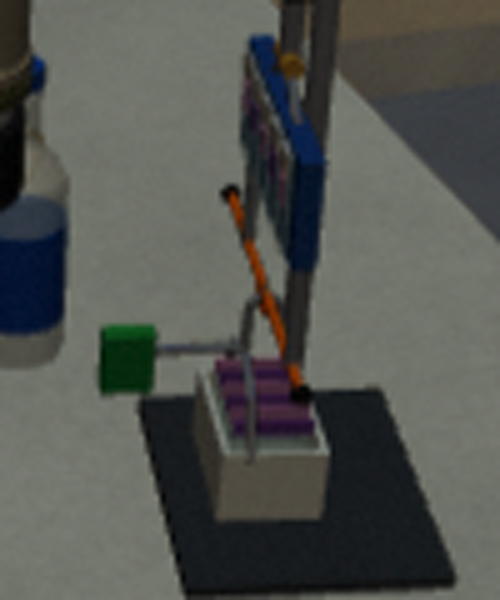

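Emit:
send_rows(motion=[{"tx": 0, "ty": 0, "tz": 0, "turn": 0}, {"tx": 0, "ty": 0, "tz": 0, "turn": 0}, {"tx": 0, "ty": 0, "tz": 0, "turn": 0}, {"tx": 0, "ty": 0, "tz": 0, "turn": 0}, {"tx": 0, "ty": 0, "tz": 0, "turn": 0}, {"tx": 0, "ty": 0, "tz": 0, "turn": 0}, {"tx": 0, "ty": 0, "tz": 0, "turn": 0}, {"tx": 0, "ty": 0, "tz": 0, "turn": 0}, {"tx": 0, "ty": 0, "tz": 0, "turn": 0}, {"tx": 0, "ty": 0, "tz": 0, "turn": 0}, {"tx": 0, "ty": 0, "tz": 0, "turn": 0}, {"tx": 0, "ty": 0, "tz": 0, "turn": 0}])

```text
clock: 19.8
eef_pos: [0.4597, 0.1618, 0.1273]
eef_rot: [-3.142, 0.0, 2.933]
wrist_force: [-0.3, -0.1, -0.4]
grip_width: 0.0451
```

Run:
```python
from cell import bot
print(bot.get_state()["clock"]);print(bot.sign_off())
```

```text
19.8
the job is handed in; nothing more can be done
None
```

The middle-sized carrier is hanging by its hook in the notch of the orange bar. I handed the job in at 19.8 s; no verdict came back.

I gripped it by the green paddle, lifted it, and passed the hook through the lower loop. I then lowered it onto the bar with an estimated 2.5 N and slid it about 10 mm until it dropped into the notch. I let go only after its weight was on the bar.

**Last checks before handing in:**
- **Fully down:** the crown worked out to about 149 mm below the pivot while still held. After release it appeared within a pixel of where a seated hook should be.
- **Weight on the bar:** the rack stays about 4 mm lower than at rest, roughly what the carrier's weight should give.
- **At rest:** over 0.5 s of pictures the paddle drifted about 0.3 pixel, and I waited over 1 s more. The carrier and rack look upright.
- **Robot:** the gripper is open and about 100 mm clear.
- **Bystanders:** the arm's path kept well away from the bottle, slide box and jar. I did not measure their positions again at the end.

**What did not go cleanly:**
- **Refused move:** the first move call was refused because each row needs all four fields. It did no harm.
- **Noisy force readings:** the wrist force varied by up to about 1 N, so the contact forces above rest mainly on how far the rack sank in the pictures.

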